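Clear the hand press and hold its guard open

ROBOT

A 6-joint arm with a two-finger parallel gripper is mounted at the origin on the work surface. World frame = base frame: x ahead of the robot, y to its left, z up, the work surface at z = 0. Lengths are in m, angles in rad, forces in N, time in s.
With the tool pointing down it reaches from about 0.275 to 0.875 m from the base axis. Payload 12.5 kg.
Tool frame: the origin (TCP) lies on the centre line of the jaws, within the pads' length; the fingertips stand r.finger_overhang ahead of it and the grasp point (between the pads) lies 3 mm ahead of it (r.finger_overhang is the distance from the TCP to the fingertips, in m); z points along the fingers, y is the line along which they close (so a half turn about z gives the same grasp; the last joint's range is limited). The gripper opens to 85 mm and grips with 20 to 120 N. Pads are 22 mm wide; open, the fingers measure 114 mm over their backs; the gripper's body (76 mm by 85 mm) begins 54 mm behind the grasp point. The pads swing forward as they close: fully open they stand 13 mm farther back than shut.
Start: joints at [-0.085, 0.351, 1.652, -0, 1.139, -0.085], TCP at [0.55, 0, 0.253] pointing down, gripper open.
Joint ranges: [-2.75, 2.75], [-0.79, 2.1], [0.01, 2.65], [-1.57, 4.71], [0.07, 3.14], [-2.87, 2.87]. Speed limits (rad/s): [2.22, 2.22, 2.79, 3.14, 3.14, 3.14].

INTERFACE

Orientations are given as a unit quaternion [x, y, z, w].
In Python, from cell import r, optics gives the robot as it stands. The module is installed in compiled form; this text tells all that it offers. Calls block until the motion is done:
- r.move_to(position, orientation): joint-space move of the TCP to a pose.
- r.move_linear(position, rot=None, vel=0.15): straight line of the TCP; rot=None keeps the orientation; vel is the mean speed in m/s.
- r.set_joints(angles): joint-space move.
- r.set_gripper(opening, squeeze=None): opening from 0.0 (shut) to 1.0 (fully open); squeeze is the grip in N (None keeps the last); returns when the fingers have stopped.
- r.sleep(seconds).
- r.inverse_kinematics(position, orientation): joint angles nearest the present ones, or None.
- optics.get_image(name): name is "scene" or "side" or "wrist"; returns a dict with "pixels" (480x640x3 uint8, red, green, blue), "depth" (480x640 float32, m along the optical axis (not along the pixel's ray), 0 where there is no reading), "fx", "fy", "cx", "cy" (pixels), "D" ([k1, k2, p1, p2, k3] as OpenCV has them; the pictures are not rectified), "camera_from_world" (4x4, takes a point from world to camera coordinates); the wrist camera has in their place "mount" (4x4, takes a point from camera to tool coordinates, whose origin is the TCP and whose axes are the flange's). Camera axes: x right, y down, z forward; pixel columns grow to the right and rows downward; lengths in m; the calibration is good to about 2 mm. A picture is of the moment at which its call begins: read the wrist's pose just before it.
A pose or a line that the arm cannot do raises r.PlanningError and nothing moves.
- r.hand_in(): hands the job in; it is judged then, once.
Readings, each from a call of its own:
- r.current_t(): time.
- r.current_q(): joint angles.
- r.current_qvel(): joint speeds.
- r.current_effort(): joint torques, N m.
- r.current_tool_pos(): TCP position.
- r.current_ee_rot(): TCP orientation.
- r.current_contact_force(): force on the tool from outside, world axes, zero at the start.
- r.current_torque(): the same for the moment, N m.
- r.current_opening(): opening from 0.0 (shut) to 1.0 (fully open).
- r.current_finger_force(): force on a finger pad.
Only numpy, scipy, OpenCV 4.12 (cv2) and the standard library are available. Lean on these libraries where they do the work, as an engineer would, in place of code of your own. Each camera call takes 0.05 s, during which the arm holds its last target. There are 200 camera calls.

TASK

I am about to change the die in the hand press, so first clear the space in front of it: set the two amber jars that stand loose on the bench gently upright into empty cells of the divided blue crate, one to a cell. Then lift the press's clear guard by its black ball knob until it is 60 degrees open from its closed position, and keep holding it there by the knob, because it has no stay and drops shut; finish while still holding it. Never let the guard or a jar drop, and leave the die, the seal ring, the pacemaker shell, the screwdriver and the jars already in the crate where they are.

Things in the scene. Friction and masses are not known exactly. Their poses are not given: they have to be found in the camera images.
- jar_a_mid (a point): centre, 44 mm above its underside, of one loose amber glass jar with a white screw cap and a narrow plain white band, upright, 50 mm across (body and cap), 88 mm tall, about 160 g; to be put in the crate
- jar_b_mid (a point): centre, 44 mm above its underside, of the other loose amber glass jar with a white screw cap and a narrow plain white band, upright, 50 mm across (body and cap), 88 mm tall, about 160 g; to be put in the crate
- jar_a: the first loose jar; origin at the centre of its underside
- jar_b: the second loose jar; origin at the centre of its underside
- crate: open blue plastic crate fixed to the bench, 160 (x) x 238 (y) x 45 mm high, walls, dividers and floor 4 mm thick, dividers 39 mm high; 2 cells along its x by 3 along its y, each 74 x 74 mm inside, 78 mm apart; origin at the centre of its underside
- cell0 (a point): centre of the inner floor (4 mm above the bench) of the crate's cell 0, empty at the start
- cell1 (a point): centre of the inner floor (4 mm above the bench) of the crate's cell 1, taken by a jar at the start
- cell2 (a point): centre of the inner floor (4 mm above the bench) of the crate's cell 2, empty at the start
- cell3 (a point): centre of the inner floor (4 mm above the bench) of the crate's cell 3, empty at the start
- cell4 (a point): centre of the inner floor (4 mm above the bench) of the crate's cell 4, empty at the start
- cell5 (a point): centre of the inner floor (4 mm above the bench) of the crate's cell 5, taken by a jar at the start
- stored_a: like the loose jars, already standing in a cell; origin at the centre of its underside; leave it
- stored_b: like the loose jars, already standing in another cell; origin at the centre of its underside; leave it
- press: cast-iron hand press bolted to the bench at its right-hand end: base 240 x 120 x 30 mm, head 70 mm wide from 170 to 275 mm up, ram to 350 mm, green lever on its +y side leaning up and back to 450 mm; its front (guard, knob) faces its own -x; origin at the bench level, near the centre of the base
- guard_hinge (a point): point on the guard's level pivot axis, midway between the pivots, 195 mm above the bench in the press's head; axes as the press's, and the pivot axis is its y
- guard (a joint): opening angle of the guard in rad: 0 closed (front panel upright, resting on its stop), up to 1.25 (72 degrees) at the upper stop; 60 degrees is 1.047. It grows as the knob is swung up about the pivots. It has no stay, and falls shut when let go; about 2 N at the knob holds it. The guard is a clear visor with aluminium edges, 126 mm wide, front panel 145 mm high and 105 mm ahead of the pivot axis when closed
- guard_knob (a point): centre of the black ball knob of 28 mm diameter on a 10 mm stem, 50 mm ahead of the middle of the guard's front panel. The point lies 155 mm ahead of the pivot axis and 75 mm below it (120 mm above the bench) when closed and swings about the pivots with the guard. Taken with a finger on each side, along the pivot axis, the ball can turn between the fingers as the guard swings. (The judging calls the ball guard_c0 and its stem guard_c1.)
- die: stainless steel pressing die standing on the bench, foot 44 mm across, stem 26 mm, 58 mm tall; origin at the centre of its underside; leave it
- shell: titanium pacemaker shell, about 55 x 42 x 9 mm, lying on the press's anvil behind the guard; leave it
- ring: white polymer seal ring, 42 mm across, 6 mm high, lying in a small steel tray; leave it
- driver: screwdriver with a red handle lying at the back of the bench; leave it

How it is judged:
By the outcome, as a careful person would: the job done as asked, in the order asked, and still so for the second after the job is handed in, while the arm keeps its last pose, push and grip.
It also fails if it takes over 72 s, if anything falls off the work surface, if the arm or the gripper's body presses on something with over 40 N, if the wrist force passes 120 N, or if a joint passes its speed limit or range.

## Working session

There is one attempt and no reset: what is moved stays moved. The work goes in short steps, each a Python script; the robot and the scene stay as the last script left them, time stands still between calls to the robot, and variables do not carry over. Pictures are saved under pics/ and viewed, at most 10 in all, crops included, and the job is handed in when it is done.

```bash
mkdir -p pics
cat > h.py <<'E'
import numpy as np, cv2
from cell import r, optics
def grab(n):
    im=optics.get_image(n); return im
def save(im,f): cv2.imwrite('pics/'+f,im['pixels'][:,:,::-1])
def cfw(im,pose=None):
    return np.linalg.inv(im['camera_from_world'])
def K(im): return np.array([[im['fx'],0,im['cx']],[0,im['fy'],im['cy']],[0,0,1]])
def ray(im,uv,T=None):
    T=cfw(im) if T is None else T
    p=cv2.undistortPoints(np.array(uv,float).reshape(-1,1,2),K(im),np.array(im['D'],float)).reshape(-1,2)
    d=np.c_[p,np.ones(len(p))]
    return T[:3,3],d@T[:3,:3].T
def onplane(im,uv,z,T=None):
    o,d=ray(im,uv,T); return o+d*((z-o[2])/d[:,2])[:,None]
def cloud(im,T=None):
    """world point of each pixel by depth"""
    T=cfw(im) if T is None else T
    v,u=np.mgrid[0:480,0:640]
    o,d=ray(im,np.c_[u.ravel(),v.ravel()],T)
    P=o+d*im['depth'].reshape(-1,1).astype(float)
    P[im['depth'].ravel()==0]=np.nan
    return P.reshape(480,640,3)
E
python3 - <<'E'
from h import *
for n in('scene','side'):
    im=grab(n);save(im,n+'1.png');np.save(n+'.npy',im,allow_pickle=True);print(n,cfw(im).round(3).tolist(),im['fx'],(im['depth']>0).mean())
print(r.finger_overhang,r.current_t(),r.current_ee_rot())
E
```

```text
scene [[-0.208, 0.766, -0.608, 1.124], [0.978, 0.152, -0.143, 0.044], [-0.017, -0.625, -0.781, 0.828], [0.0, 0.0, 0.0, 1.0]] 446.9734586134424 0.9961360677083333
side [[0.921, -0.206, 0.329, 0.186], [-0.388, -0.455, 0.801, -1.029], [-0.015, -0.866, -0.499, 0.758], [0.0, 0.0, 0.0, 1.0]] 583.0765190831098 0.996103515625
0.022 0.1 [ 7.07100079e-01  7.07113296e-01 -3.32750737e-04 -3.92481884e-04]
```

View pics/scene1.png

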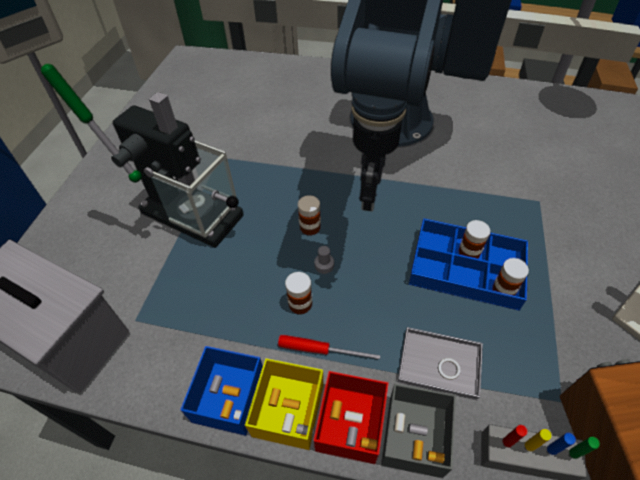

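View pics/side1.png

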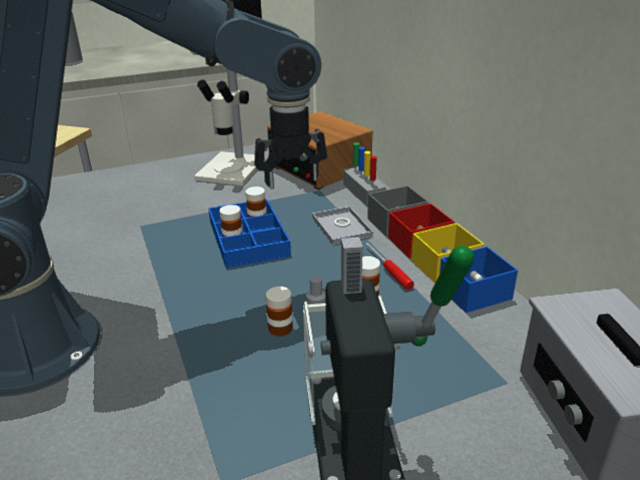

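The scene view shows loose jars at about (309,215) and (299,293), with the die at (324,258) between them. The crate is centred near (470,262) with jars at (476,238) and (512,275), and the knob is at (232,202). The side view shows the press in front with its guard facing left/back.

Run:
```python
from h import *
im=np.load('scene.npy',allow_pickle=True).item();P=cloud(im);px=im['pixels'].astype(int);hsv=cv2.cvtColor(im['pixels'],cv2.COLOR_RGB2HSV)
z=P[...,2];v,u=np.mgrid[0:480,0:640]
def box(a,b,c,d): return (u>=a)&(u<=b)&(v>=c)&(v<=d)
for n,b in dict(a=(290,330,190,240),b=(280,320,265,320),s1=(455,495,215,260),s2=(495,532,255,300)).items():
    m=box(*b)&(abs(z-.088)<.005)&(px.min(2)>90); Q=P[m]
    (c,rad)=cv2.minEnclosingCircle(Q[:,:2].astype(np.float32)); print(n,m.sum(),np.round(c,4),round(rad,4),np.median(Q[:,2]).round(4))
m=box(405,535,210,310)&(hsv[...,0]>105)&(hsv[...,0]<130)&(hsv[...,1]>150)&(abs(z-.045)<.004)
Q=P[m];R=cv2.minAreaRect(Q[:,:2].astype(np.float32));print('crate rim',m.sum(),R,np.median(Q[:,2]))
m=box(222,242,192,212)&(px.max(2)<60)&(z>.09)&(z<.15)
o,d=ray(im,[[u[m].mean(),v[m].mean()]]);Q=P[m];print('knob',m.sum(),u[m].mean(),v[m].mean(),u[m].min(),u[m].max(),v[m].min(),v[m].max(),np.median(Q,0),o,)
d=d[0]/np.linalg.norm(d[0]); i=np.argmin(np.linalg.norm(Q-o,axis=1)); print('ball centre',o+d*(np.linalg.norm(Q-o,axis=1).min()+.014))
for n,zz in(('head',.275),('base',.03)):
    m=box(100,250,90,250)&(abs(z-zz)<.006)&(px.max(2)<90)
    Q=P[m];R=cv2.minAreaRect(Q[:,:2].astype(np.float32));print(n,m.sum(),R,np.median(Q[:,2]))
    print(cv2.boxPoints(R).round(3).tolist())
m=box(310,340,240,275)&(z>.05)&(z<.065);print('die',np.median(P[m],0))
```

```text
a 283 [ 0.4607 -0.1438] 0.0261 0.0884
b 442 [ 0.6706 -0.1149] 0.0253 0.0881
s1 234 [0.4674 0.2307] 0.0264 0.0917
s2 349 [0.5554 0.3056] 0.0251 0.0915
crate rim 713 ((0.5073593258857727, 0.22741639614105225), (0.2385168969631195, 0.16467268764972687), 85.08747100830078) 0.044408760376229206
knob 128 232.0234375 201.4921875 226 238 195 207 [ 0.52461849 -0.2962121   0.12763068] [1.12358037 0.04405625 0.82751907]
ball centre [ 0.51939778 -0.29916329  0.12187143]
head 1309 ((0.49999701976776123, -0.4826645255088806), (0.1625840812921524, 0.13229312002658844), 73.52521514892578) 0.274462060004817
[[0.414000004529953, -0.5419999957084656], [0.5400000214576721, -0.5789999961853027], [0.5860000252723694, -0.4230000078678131], [0.46000000834465027, -0.38600000739097595]]
base 860 ((0.4810611307621002, -0.4439392685890198), (0.2438521683216095, 0.12036219984292984), 75.7876205444336) 0.029455461066958843
[[0.3930000066757202, -0.546999990940094], [0.5090000033378601, -0.5770000219345093], [0.5690000057220459, -0.3409999907016754], [0.453000009059906, -0.3109999895095825]]
die [ 0.56503469 -0.08633598  0.05781319]
```

The measurements agree with the given sizes: crate rim 239×165 mm, base 244×120 mm, knob z 0.122, and the knob lies on the press axis within 1.3 mm. Next I check reach, then move jar a.

```bash
cat >> h.py <<'E'
from scipy.spatial.transform import Rotation as Rot
JA=np.array([.4607,-.1438]);JB=np.array([.6706,-.1149])
CC=np.array([.5074,.2274]);ca=np.deg2rad(85.09-90);CX=np.array([np.cos(ca),np.sin(ca)]);CY=np.array([-CX[1],CX[0]])
def cell_xy(i,j): return CC+CX*i*.039+CY*j*.078
def quat(z,y):
    z=np.array(z,float);z/=np.linalg.norm(z);y=np.array(y,float);y-=z*(y@z);y/=np.linalg.norm(y)
    return Rot.from_matrix(np.c_[np.cross(y,z),y,z]).as_quat()
QJ=quat([0,0,-1],[CX[0],CX[1],0])
pa=np.deg2rad(75.79);F=np.array([np.cos(pa),np.sin(pa),0]);PY=np.array([F[1],-F[0],0])  # F: ahead of press, PY: press y
KN=np.array([.5194,-.2992,.1205]);UP=np.array([0,0,1.])
def knob(th,K0=KN):
    H=K0-.155*F+.075*UP; a=th-np.arctan2(.075,.155); R=np.hypot(.155,.075)
    return H+R*(np.cos(a)*F+np.sin(a)*UP)
def qk(e): return quat(-(np.cos(e)*F+np.sin(e)*UP),PY)
def tdir(e): return -(np.cos(e)*F+np.sin(e)*UP)
HG=.064  # grasp height on jar
def P3(xy,z): return [xy[0],xy[1],z]
def take(xy):
    r.set_gripper(1.0,30)
    r.move_to(P3(xy,.19),QJ); r.move_linear(P3(xy,HG+.003),vel=.12)
    r.set_gripper(0.0,30); print('open',r.current_opening(),'F',r.current_finger_force(),r.current_contact_force())
    r.move_linear(P3(xy,.22),vel=.15); print('lift',r.current_opening(),r.current_contact_force())
def put(xy):
    r.move_to(P3(xy,.22),QJ); r.move_linear(P3(xy,HG+.003+.004+.006),vel=.12); r.sleep(.2)
    f0=r.current_contact_force()[2]; z=HG+.003+.004+.006
    while z>HG+.003+.004-.004:
        z-=.001; r.move_linear(P3(xy,z),vel=.02); f=r.current_contact_force()[2]
        if f-f0>3: break
    print('down z',z,'f',f-f0); r.set_gripper(.76); r.sleep(.2); r.move_linear(P3(xy,.2),vel=.12)
E
python3 - <<'E'
from h import *
for n,p in dict(a=P3(JA,.067),b=P3(JB,.067),c=P3(cell_xy(1,-1),.07),d=P3(cell_xy(-1,-1),.07)).items(): print(n,np.round(p,3),np.round(r.inverse_kinematics(p,QJ),2))
for e in (40,50,60,75):
    for th in (0,30,60):
        t=tdir(np.deg2rad(e));q=r.inverse_kinematics(knob(np.deg2rad(th))-.003*t,qk(np.deg2rad(e))); print(e,th,None if q is None else np.round(q,2))
E
```

```text
a [ 0.461 -0.144  0.067] [-0.4   0.52  1.96 -0.    0.66 -0.31]
b [ 0.671 -0.115  0.067] [-0.24  0.8   1.4  -0.    0.94 -0.15]
c [0.54  0.146 0.07 ] [ 0.18  0.62  1.76 -0.    0.77  0.27]
d [0.462 0.153 0.07 ] [ 0.22  0.52  1.95 -0.    0.67  0.31]
40 0 [-0.28  0.7   1.71 -1.08  1.05  0.69]
40 30 [-0.25  0.56  1.68 -0.99  1.15  0.55]
40 60 [-0.31  0.45  1.63 -0.95  1.21  0.37]
50 0 [-0.34  0.65  1.71 -0.91  0.95  0.52]
50 30 [-0.31  0.52  1.67 -0.82  1.08  0.39]
50 60 [-0.36  0.42  1.6  -0.77  1.17  0.22]
60 0 [-0.4   0.61  1.7  -0.7   0.88  0.32]
60 30 [-0.37  0.49  1.65 -0.62  1.03  0.21]
60 60 [-0.42  0.4   1.56 -0.57  1.15  0.06]
75 0 [-0.5   0.58  1.67 -0.34  0.85 -0.03]
75 30 [-0.47  0.46  1.61 -0.3   1.02 -0.07]
75 60 [-0.52  0.39  1.51 -0.27  1.18 -0.17]
```

Run:
```python
from h import *
take(JA)
if r.current_opening()>.3: put(cell_xy(1,-1))
print(r.current_t()); im=grab('scene');save(im,'s2.png');np.save('scene2.npy',im,allow_pickle=True)
```

```text
open 0.5769393023335306 F 30.33967986702919 [-1.36930668  0.67779267  5.30702746]
lift 0.5816233705812768 [-0.94530444 -0.05363952 -1.87858376]
down z 0.07100000000000001 f 7.130299630241027
9.75
```

Run:
```python
from h import *
take(JB)
if r.current_opening()>.3: put(cell_xy(-1,-1))
r.move_to([.5,-.05,.3],qk(np.deg2rad(60)))
print(r.current_t()); im=grab('scene');save(im,'s3.png');np.save('scene3.npy',im,allow_pickle=True)
T=np.eye(4);T[:3,:3]=Rot.from_quat(r.current_ee_rot()).as_matrix();T[:3,3]=r.current_tool_pos()
w=grab('wrist');save(w,'w3.png');np.save('w3.npy',{**w,'T':T@w['mount']},allow_pickle=True)
s=grab('side');np.save('side3.npy',s,allow_pickle=True)
```

```text
open 0.5735702616871122 F 30.782898142933846 [-2.53401644 -0.35381736  4.87986621]
lift 0.5791403168551029 [-0.62506588  0.49789697 -1.62919739]
down z 0.07100000000000001 f 9.76259279319552
20.9917
```

View pics/s3.png

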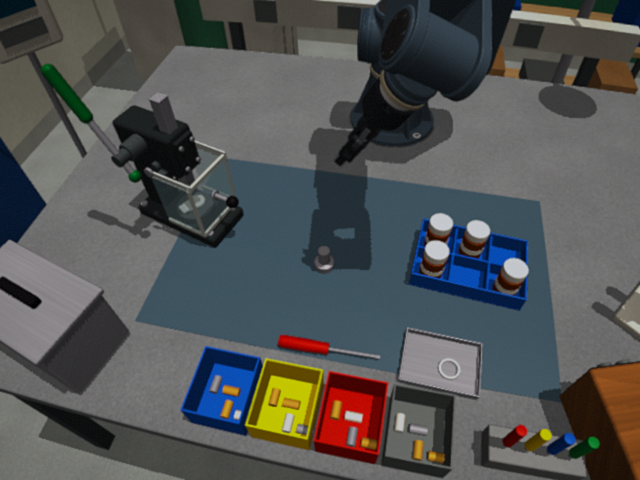

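View pics/w3.png

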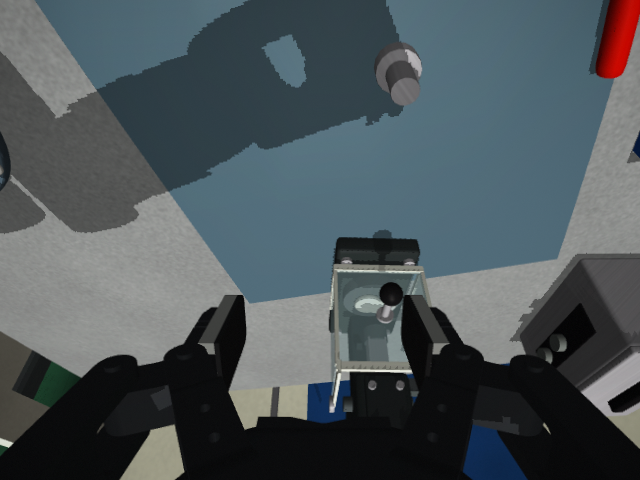

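Both jars stand upright in the cells at (440,228) and (435,260). The wrist view shows the knob at (391,294). I triangulate it against the scene view.

Run:
```python
from h import *
w=np.load('w3.npy',allow_pickle=True).item();s=np.load('scene3.npy',allow_pickle=True).item()
def dark(im,b):
    m=np.zeros((480,640),np.uint8);x0,x1,y0,y1=b;m[y0:y1,x0:x1]=(im['pixels'][y0:y1,x0:x1].max(2)<60)
    n,l,st,c=cv2.connectedComponentsWithStats(m);i=1+np.argmax(st[1:,4]);print(st[i],c[i]);return c[i]
cw=dark(w,(372,401,278,312));cs=dark(s,(220,240,190,212))
o1,d1=ray(w,[cw],w['T']);o2,d2=ray(s,[cs])
d1=d1[0]/np.linalg.norm(d1[0]);d2=d2[0]/np.linalg.norm(d2[0])
t=np.linalg.lstsq(np.c_[d1,-d2],o2-o1,rcond=None)[0];A=o1+t[0]*d1;B=o2+t[1]*d2;print(A,B,np.linalg.norm(A-B))
C=cloud(w,w['T'])[int(cw[1]),int(cw[0])];print('wrist depth centre',C+d1*.014)
```

```text
[379 282  22  24 428] [390.28504673 293.61682243]
[220 195  20  17 228] [230.00877193 203.78947368]
[ 0.51739159 -0.30692902  0.11499973] [ 0.51911195 -0.30560529  0.11289685] 0.0030222548741952993
wrist depth centre [ 0.51745639 -0.29849959  0.11966569]
```

```bash
sed -i 's/^KN=.*;UP/KN=np.array([.5184,-.2989,.1203]);UP/' h.py
python3 - <<'E'
from h import *
e=np.deg2rad(60);t=tdir(e)
r.set_gripper(.8)
r.move_to(KN-.13*t,qk(e)); r.move_linear(KN-.003*t,vel=.1)
print(r.current_tool_pos(),r.current_contact_force())
r.set_gripper(0.0,40);print(r.current_opening()*85,r.current_finger_force(),r.current_contact_force(),r.current_t())
w=grab('wrist');save(w,'w4.png')
E
```

```text
[ 0.51911646 -0.29733375  0.12344894] [-0.14729056  0.20661197 -1.24414104]
25.712429326353526 38.89138877391815 [-2.88921458  4.46339661  5.69755858] 24.0583
```

View pics/w4.png

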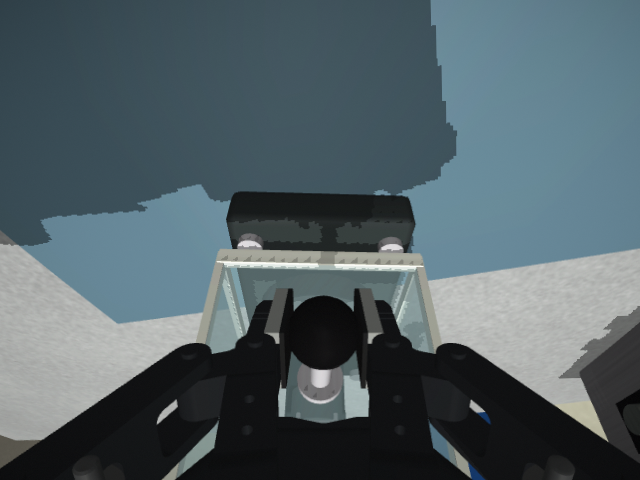

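The ball sits between the pads on both sides, centred at (322,332), with the stem visible below. I start the swing while watching the force.

```bash
cat >> h.py <<'E'
E0=np.deg2rad(60)
def swing(a,b,n,T0=knob(0)-.003*tdir(E0)):
    for th in np.linspace(a,b,n+1)[1:]:
        r.move_linear(T0+knob(np.deg2rad(th))-knob(0),vel=.06)
        print(round(th),r.current_contact_force().round(1),round(r.current_opening()*85,2),round(float(r.current_finger_force()),1))
        if np.linalg.norm(r.current_contact_force())>25: break
E
python3 - <<'E'
from h import *
swing(0,20,5); print(r.current_t()); im=grab('scene');save(im,'s5.png')
E
```

```text
4 [ 1.3 -1.2 -2. ] 25.33 39.5
8 [ 1.9 -2.3 -2.2] 25.45 39.6
12 [ 4.  -3.9 -1.6] 25.8 39.6
16 [ 4.5 -4.6 -1.9] 25.67 39.6
20 [ 5.8 -5.2 -2.5] 25.67 39.7
25.8583
```

View pics/s5.png

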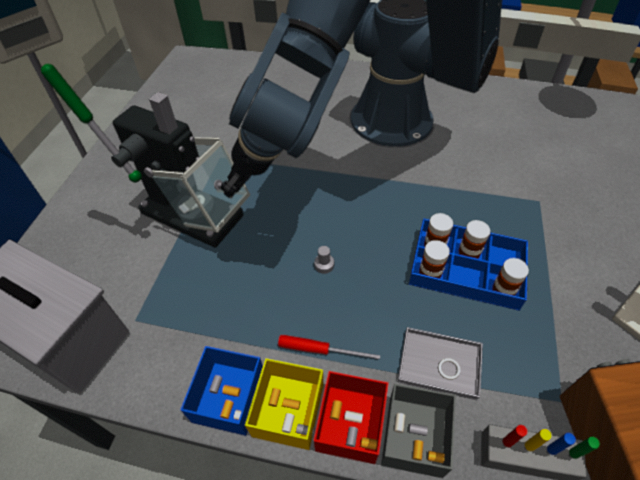

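The guard is following the fingers: its panel edge now leans forward near (215,185). Forces stay low.

Run:
```python
from h import *
swing(20,60,10); r.sleep(.3); print(r.current_t(),r.current_contact_force(),r.current_tool_pos())
for n in('scene','side','wrist'):
    im=grab(n);save(im,n+'6.png');np.save(n+'6.npy',im,allow_pickle=True)
a=cv2.imread('pics/scene6.png')[80:260,60:300];b=cv2.imread('pics/side6.png')[200:440,240:480];
cv2.imwrite('pics/c6.png',np.hstack([cv2.resize(a,(440,330),interpolation=3),cv2.resize(b,(330,330))]))
```

```text
24 [ 6.6 -5.4 -2.1] 25.74 39.7
28 [ 7.2 -4.3 -3.2] 25.56 39.7
32 [ 6.8 -4.1 -3.5] 25.45 39.7
36 [ 7.8 -3.4 -3.4] 25.48 39.8
40 [ 7.3 -4.4 -4.2] 25.54 39.8
44 [ 6.5 -4.1 -3.4] 25.42 39.8
48 [ 5.8 -4.7 -4.4] 25.35 39.9
52 [ 4.9 -3.4 -4. ] 25.17 40.0
56 [ 4.5 -4.7 -5. ] 25.4 40.0
60 [ 2.8 -5.5 -5.7] 25.31 40.0
29.7083 [ 2.71154549 -5.64101039 -6.04048168] [ 0.51527991 -0.30952899  0.29336626]
```

View pics/c6.png

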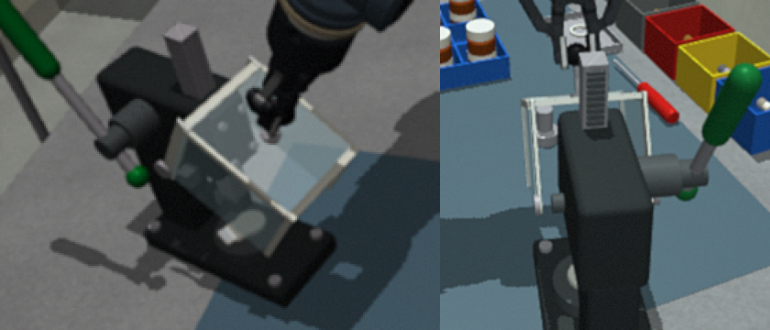

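View pics/wrist6.png

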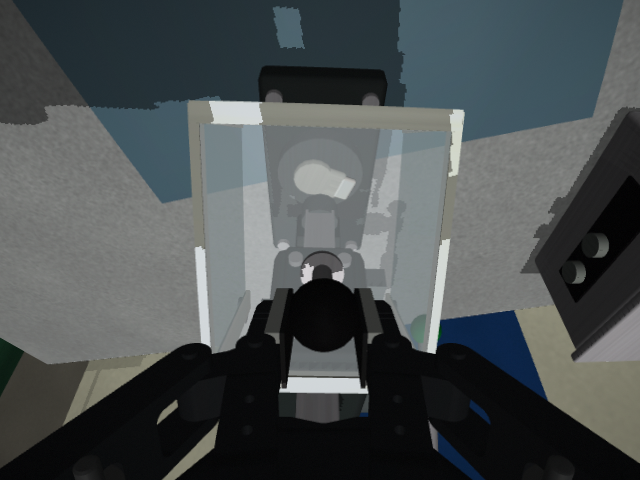

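The guard is open and the ball is still between the pads at (323,314), but it looks shifted compared with before. I measure the real opening angle from the ball and from the panel frame.

Run:
```python
from h import *
w=np.load('wrist6.npy',allow_pickle=True).item()
Tt=np.eye(4);Tt[:3,:3]=Rot.from_quat(r.current_ee_rot()).as_matrix();Tt[:3,3]=r.current_tool_pos();T=Tt@w['mount']
P=cloud(w,T); H=KN-.155*F+.075*UP
def rel(p): p=np.asarray(p)-H; return np.array([p@F,p@PY,p[2]])
for n,(u,v) in dict(outL=(230,110),outM=(330,113),outR=(430,116),Lmid=(197,180),Lm2=(203,300),inn=(320,385),Rm=(437,300)).items():
    p=np.nanmedian(P[v-2:v+3,u-2:u+3].reshape(-1,3),0);print(n,(rel(p)*1e3).round(1))
# ball: fit sphere of r=14mm to near points
from scipy.optimize import least_squares
Q=P[285:345,298:350].reshape(-1,3);m=w['pixels'][285:345,298:350].max(2).ravel()<70
dd=w['depth'][285:345,298:350].ravel();print('depth',np.percentile(dd[m],[5,50,95]))
Q=Q[m&(dd<np.percentile(dd[m],5)+.012)]
s=least_squares(lambda c:np.linalg.norm(Q-c,axis=1)-.014,Q.mean(0)-[0,0,.01],loss='soft_l1',f_scale=.001)
c=s.x;k=rel(c);print('ball',c,(k*1e3).round(1),'tool',(Tt[:3,:3].T@(c-Tt[:3,3])*1e3).round(1),'angle',np.rad2deg(np.arctan2(k[2],k[0])+np.arctan2(.075,.155)),'R',np.hypot(k[0],k[2]),np.abs(s.fun).mean())
```

```text
outL [186.4 -43.3   8.2]
outM [185.    2.3   8.4]
outR [183.8  48.4   8.2]
Lmid [159.2 -61.   24.8]
Lm2 [107.2 -63.3  58.4]
inn [64.  -2.5 86. ]
Rm [105.2  59.2  57. ]
depth [0.12862258 0.13114387 0.13658307]Traceback (most recent call last):
  File "<stdin>", line 13, in <module>
    return func(*args, **kwargs)
    raise ValueError("Initial guess is outside of provided bounds")
ValueError: Initial guess is outside of provided bounds
```

```bash
cat > m.py <<'E'
from h import *
from scipy.optimize import least_squares
H=KN-.155*F+.075*UP
def rel(p): p=np.asarray(p)-H; return np.stack([p@F,p@PY,p[...,2]],-1)
def measure(tag):
    Tt=np.eye(4);Tt[:3,:3]=Rot.from_quat(r.current_ee_rot()).as_matrix();Tt[:3,3]=r.current_tool_pos()
    w=grab('wrist');save(w,tag+'.png');P=cloud(w,Tt@w['mount']);R=rel(P)
    a,b=np.deg2rad([0,0])
    # guard frame side bars: |y| 57..67 mm, beyond 20 mm ahead of the hinge line's panel
    m=np.isfinite(R[...,0])&(np.abs(np.abs(R[...,1])-.062)<.006)&(R[...,0]>.08)&(R[...,2]>-.02)&(w['pixels'].min(2)>90)
    q=R[m][:,[0,2]];vx,vz,x0,z0=cv2.fitLine(q.astype(np.float32),cv2.DIST_HUBER,0,.002,.001).ravel()
    print('panel',m.sum(),90-np.rad2deg(np.arctan2(abs(vz),abs(vx))), 'dist to hinge',abs(vx*z0-vz*x0))
    blk=np.s_[280:350,298:348];Q=P[blk].reshape(-1,3);dd=w['depth'][blk].ravel();ok=(w['pixels'][blk].max(2).ravel()<70)&(dd>.1)
    Q=Q[ok&(dd<np.percentile(dd[ok],2)+.009)]
    s=least_squares(lambda c:np.linalg.norm(Q-c,axis=1)-.014,Q.mean(0)+Tt[:3,2]*.01,loss='soft_l1',f_scale=.001);c=s.x;k=rel(c)
    print('ball',len(Q),c.round(4),(k*1e3).round(1),'tool',(Tt[:3,:3].T@(c-Tt[:3,3])*1e3).round(1),'ang',np.rad2deg(np.arctan2(k[2],k[0])+np.arctan2(.075,.155)),'R',np.hypot(k[0],k[2]),np.abs(s.fun).mean())
E
python3 -c "from m import *;measure('w7')"
```

```text
panel 7806 57.416004 dist to hinge 0.10581654
ball 3078 [ 0.5155 -0.308   0.2846] [145.5  -0.6  89.3] tool [ 5.7 -0.1  6.7] ang 57.37023482646678 R 0.17074720534855328 0.000380797634662695
```

Panel slope and ball position both give 57.4°, because the ball crept about 6 mm in the pads. I grip harder and raise it the remainder.

Run:
```python
from m import *
r.set_gripper(0.0,70);print(r.current_contact_force(),r.current_opening()*85)
r.move_linear(r.current_tool_pos()+knob(np.deg2rad(60))-knob(np.deg2rad(57.4)),vel=.04);r.sleep(.3)
print(r.current_contact_force());measure('w8');r.sleep(1.5);measure('w9');print(r.current_t(),r.current_contact_force())
```

```text
[ 2.55929939 -5.20887564 -6.43159556] 23.949962480578527
[ 2.48916301 -1.4846019  -6.11757757]
panel 7796 59.922577 dist to hinge 0.105727434
ball 3087 [ 0.5144 -0.3119  0.2909] [141.4  -0.7  95.6] tool [ 5.8 -0.1  6.8] ang 59.89113400722887 R 0.17073767839539955 0.000386684555501513
panel 7787 59.972496 dist to hinge 0.10577808
ball 3095 [ 0.5144 -0.312   0.2911] [141.3  -0.7  95.8] tool [ 5.8 -0.2  6.8] ang 59.96944756482493 R 0.17074606433266257 0.0003888121049270526
32.3417 [-2.46086588 -0.95937691 -5.74452375]
```

The guard is at 60.0° by both measures and steady, with the grip unchanged over 1.5 s. The jars were last seen upright in their cells and the other items untouched, so I hand in.

```bash
python3 -c "
from h import *
print(r.hand_in())"
```

```text
the job is handed in; nothing more can be done
None
```

Both loose jars are upright in separate empty crate cells, and the arm is holding the guard by its knob at a measured 60° open; the job was handed in at about 32 s of the 72 s limit, and no verdict came back.

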